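# Feed the bottle caps into the tray's lane in order

## Task

On the cap tray, push the loose screw caps through the narrow gate into the lane behind it, one at a time: first the red cap, then the green, then the black, so that they stand upright in the lane in that order. Only push them along the tray with the fingertips, never taking a cap between the fingers or lifting it, and leave the yellow cap, the things standing on the tray's corners and everything else where they are.

Things in the scene. Friction and masses are not known exactly. Their poses are not given: they have to be found in the camera images.
- tray: Aluminium tray with low blue walls, fixed, but placed and turned differently in every run. Origin on the table under the middle of the gate; x points through the gate into the lane, y left, z up. Floor 4 mm thick, x -200 to 125, y -133 to 133 mm. All walls are 4 mm thick and rise only 7 mm above the floor: fingertips 8 to 12 mm above the floor pass over them and still push the caps.
- gate (a point): Middle of the gate on the floor's top face (tray x = 0, y = 0, z = 4 mm), between two orange posts of diameter 10 mm, centred 23.5 mm to either side: 37 mm clear. Posts are as low as the walls (7 mm).
- lane (a point): Middle of the lane on the floor (tray x = 60 mm). The lane runs from the gate to a stop wall whose inner face is at tray x = 119 mm; 38 mm wide inside, straight: room for three caps in a row.
- area (a point): Middle of the sweeping area on the floor (tray x = -120 mm). Back wall at tray x = -198; side walls at y = +-131 from x = -198 to -100, then straight funnel walls to the gate at y = +-22. The four caps start here at tray x about -145 to -105 mm, side by side about 60 mm apart, colours in any order, with a free way to the gate.
- red_cap: Red screw cap, standing open side down on the tray: a solid-walled disc of diameter 30 mm, 20 mm high, 12 g nominal (may differ by up to 40%). Origin at the centre of its underside, z up.
- green_cap: Green screw cap, standing open side down on the tray: a solid-walled disc of diameter 30 mm, 20 mm high, 12 g nominal (may differ by up to 40%). Origin at the centre of its underside, z up.
- black_cap: Black screw cap, standing open side down on the tray: a solid-walled disc of diameter 30 mm, 20 mm high, 12 g nominal (may differ by up to 40%). Origin at the centre of its underside, z up.
- yellow_cap: Yellow screw cap, standing open side down on the tray: a solid-walled disc of diameter 30 mm, 20 mm high, 12 g nominal (may differ by up to 40%). Origin at the centre of its underside, z up. It stays where it is.
- jar: Small closed jar, diameter 44 mm, 50 mm high, standing on the tray's floor outside the lane (left corner, beside it). Origin at the centre of its underside. Leave alone.
- funnel: Small clear funnel standing mouth down on the tray's floor outside the lane (right corner), diameter 48 mm, 48 mm high. Origin at the centre of its underside. Leave alone.
- oil_a: Small filled green glass bottle with a black cap, diameter 36 mm, 80 mm high, on the table far to the left. Origin at the centre of its underside. Leave alone.
- oil_b: Small filled green glass bottle with a black cap, diameter 36 mm, 80 mm high, on the table far to the left. Origin at the centre of its underside. Leave alone.
- cup: Blue ceramic mug, diameter 80 mm, 90 mm high, on the table to the right. Origin at the centre of its underside. Leave alone.

How it is judged:
By the outcome, as a careful person would: the job done as asked, in the order asked, and still so for the second after the job is handed in, with the robot touching nothing.
It also fails if it takes over 72 s, if anything falls off the work surface, if the arm or the gripper's body presses on something with over 40 N, if the wrist force passes 120 N, or if a joint passes its speed limit or range.

## Robot

A 7-joint arm with a two-finger parallel gripper is mounted at the origin on the work surface. World frame = base frame: x ahead of the robot, y to its left, z up, the work surface at z = 0. Lengths are in m, angles in rad, forces in N, time in s.
With the tool pointing down it reaches from about 0.425 to 0.925 m from the base axis. Payload 6.8 kg.
Tool frame: the origin (TCP) lies at the very end of the fingers, on their centre line; the grasp point (between the pads) lies 19 mm behind it; z points along the fingers, y is the line along which they close (so a half turn about z gives the same grasp; the last joint's range is limited). The gripper opens to 85 mm and grips with 20 to 120 N. Pads are 22 mm wide; open, the fingers measure 114 mm over their backs; the gripper's body (76 mm by 85 mm) begins 54 mm behind the grasp point. The pads swing forward as they close: fully open they stand 13 mm farther back than shut.
Start: joints at [-1.437, 0.477, 0.022, 1.555, -0.011, 1.109, -0.083], TCP at [0.162, 0.655, 0.231] pointing down, gripper open.
Joint ranges: [-2.96, 2.96], [-0.34, 2.1], [-1.41, 1.46], [0.24, 2.44], [-1.37, 4.51], [0.17, 1.92], [-2.96, 2.96]. Speed limits (rad/s): [2.39, 2.39, 3.14, 3.14, 3.14, 3.14, 3.14].

## Interface

Orientations are given as a unit quaternion [w, x, y, z].
In Python, from station import get_obs, read_camera, hand_in gives the robot as it stands.
- The arm moves only by the tool arm_command, never from a script. Its argument "commands" is one flat list of numbers, 7 for each row, row after row: the shift along the tool's x, y, z in m, then the turn, a rotation vector about the tool's x, y, z in degrees, then the opening, from 0 (shut) to 1 (fully open). In form: [tx, ty, tz, rx, ry, rz, fingers, tx, ty, tz, rx, ry, rz, fingers, ...]. A call has 1 to 8 rows; each row is the pose to reach, as a shift and turn from the pose commanded when the call began, along the tool's axes at that moment; what a row does not reach only later rows make up. A row lasts 1/10 s, in which the tool goes at most 50 mm and 8.59 degrees, less where a joint would pass 70% of its speed; a pose out of reach is approached as far as the arm can. A call with a gripper value outside its range is refused whole. The fingers move at their own pace and stop on an object; "force" is the grip in N (left out, the last holds). Time passes only in rows, so rows that repeat a pose let the fingers close. It gives the time, the measured TCP pose, the force, the opening and the grip force at its end, in the units of the state.
- get_obs(): the state, without advancing time (a new reading comes with each control period).
- read_camera(name): name is "scene" or "side" or "wrist"; returns a dict with "img" (480x640x3 uint8, red, green, blue), "camera_matrix" (3x3 intrinsics, pixels), "k1" (the pictures are not rectified: a ray, as slopes to the right and down, at radius r is drawn at 1 + k1 r^2 times it, then the intrinsics apply), "pose" (4x4, takes a point from camera to world coordinates). Camera axes: x right, y down, z forward; pixel columns grow to the right and rows downward; lengths in m; the calibration is good to about 2 mm. A picture is of the moment at which its call begins. There is no depth.
- hand_in(): hands the job in; it is judged then, once.
The state is a dict: "t": time; "q": joint angles; "joint_vel": joint speeds; "joint_torque": joint torques, N m; "eef_pos": TCP position; "tool_rot": TCP orientation; "contact_force": force on the tool from outside, world axes, zero at the start; "torque": the same for the moment, N m; "gripper_width": opening from 0.0 (shut) to 1.0 (fully open); "grasp_force": force on a finger pad.
Only numpy, scipy, OpenCV 4.12 (cv2) and the standard library are available. Lean on these libraries where they do the work, as an engineer would, in place of code of your own. Each camera call takes 0.05 s, during which the arm holds its last target. There are 200 camera calls.

## Working session

There is one attempt and no reset: what is moved stays moved. The work goes in short steps, Python scripts to look and compute and a tool call to move; the robot and the scene stay as the last step left them, time stands still between calls to the robot, and variables do not carry over. Pictures are saved under pics/ and viewed, at most 10 in all, crops included, and the job is handed in when it is done.

Besides the shell and the picture viewer there is one more tool, called after "Request:" by a JSON object that holds its "fn" and its "kwargs", one argument or row to a line. arm_command: Moves the arm, as the interface text tells. Its arguments: {"type":"object","properties":{"commands":{"type":"array","items":{"type":"number"}},"force":{"type":"number"}},"required":["commands"]}

```bash
mkdir -p pics; ls; python3 - <<'E'
from station import get_obs, read_camera
import cv2,numpy as np
o=get_obs();print(o['t'],o['eef_pos'],o['tool_rot'],o['gripper_width'])
for n in['scene','side']:
    c=read_camera(n);cv2.imwrite(f'pics/{n}0.png',c['img'][:,:,::-1]);print(n,c['camera_matrix'],c['k1'],c['pose'])
E
```

```text
pics
0.0 [0.16152567 0.65478707 0.23035737] [-4.20192369e-05  1.20611189e-01  9.92699419e-01 -8.96417840e-04] 1.0018557187981825
scene [[614.86086994   0.         306.28577451]
 [  0.         614.86086994 238.16092565]
 [  0.           0.           1.        ]] -0.17300811216095954 [[ 0.36352163  0.73457569 -0.57293158  1.36198713]
 [ 0.93147338 -0.29616275  0.21129358 -0.28202093]
 [-0.01446986 -0.61048029 -0.79189926  1.08719921]
 [ 0.          0.          0.          1.        ]]
side [[577.58105692   0.         321.8302234 ]
 [  0.         577.58105692 244.18712034]
 [  0.           0.           1.        ]] -0.12876679593326934 [[-0.94335036 -0.17175782  0.28388262  0.22134395]
 [-0.33166115  0.51272478 -0.79190541  1.09046995]
 [-0.00953771 -0.84119709 -0.54064451  0.7915322 ]
 [ 0.          0.          0.          1.        ]]
```

View pics/scene0.png

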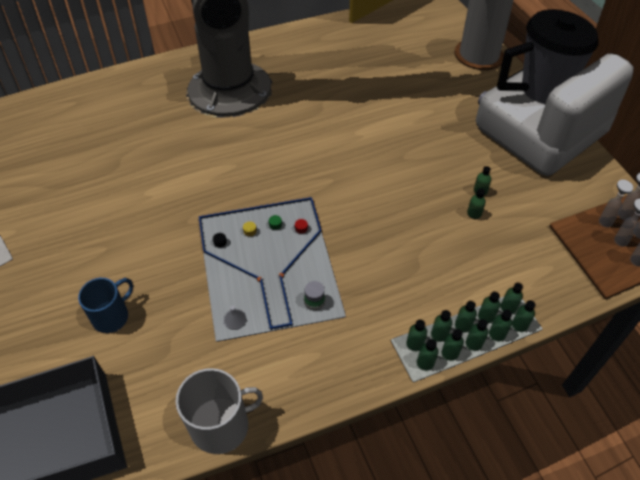

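View pics/side0.png

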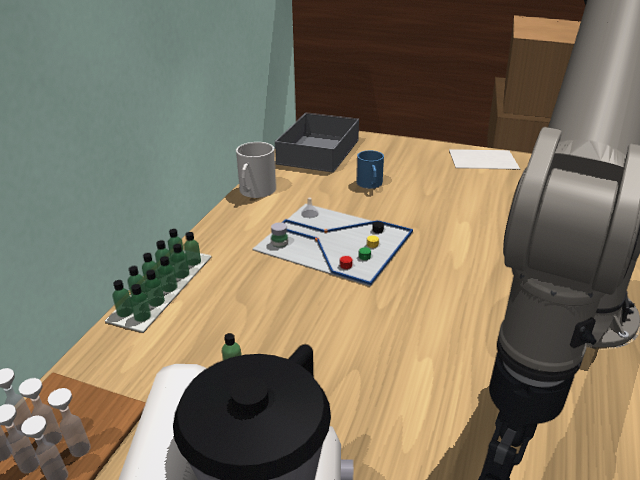

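The scene view shows the tray with corners near (200,216), (313,199), (343,318) and (215,338). The gate posts are at (260,279) and (282,275). The caps are red (302,226), green (275,222), yellow (249,229) and black (220,240), and the lane points down in the image. The side view agrees, and the arm is clear of the tray.

```bash
cat > h.py <<'E'
import numpy as np,cv2
from station import get_obs, read_camera
from scipy.optimize import least_squares
from scipy.spatial.transform import Rotation as R
def project(c,P):
    P=np.atleast_2d(P);T=np.linalg.inv(c['pose'])
    p=P@T[:3,:3].T+T[:3,3]
    s=p[:,:2]/p[:,2:];s=s*(1+c['k1']*(s**2).sum(1,keepdims=True))
    K=c['camera_matrix'];return s@K[:2,:2].T+K[:2,2]
def toplane(c,uv,z):
    K=c['camera_matrix'];s=cv2.undistortPoints(np.float64(uv).reshape(-1,1,2),K,np.array([c['k1'],0,0,0.])).reshape(-1,2)
    d=np.c_[s,np.ones(len(s))]@c['pose'][:3,:3].T;o=c['pose'][:3,3]
    return o+d*((z-o[2])/d[:,2])[:,None]
def blobs(img,lo,hi,amin):
    h=cv2.cvtColor(img,cv2.COLOR_RGB2HSV);m=cv2.inRange(h,np.array(lo),np.array(hi))
    n,_,st,ce=cv2.connectedComponentsWithStats(m)
    return [(ce[i].round(1).tolist(),st[i].tolist()) for i in range(1,n) if st[i,4]>=amin]
def tray(p,q):
    c,s=np.cos(p[2]),np.sin(p[2]);q=np.atleast_2d(np.float64(q))
    return np.c_[p[0]+c*q[:,0]-s*q[:,1],p[1]+s*q[:,0]+c*q[:,1],q[:,2]]
def untray(p,w):
    c,s=np.cos(p[2]),np.sin(p[2]);d=np.atleast_2d(w)[:,:2]-p[:2]
    return np.c_[c*d[:,0]+s*d[:,1],-s*d[:,0]+c*d[:,1]]
def tool(w,yaw=None):
    """shift in tool axes from present pose to world point w; rz (deg) to bring tool y along the world angle yaw"""
    o=get_obs();q=o['tool_rot'];Rm=R.from_quat([q[1],q[2],q[3],q[0]]).as_matrix()
    return Rm.T@(np.array(w)-o['eef_pos'])*1000,np.degrees(np.arctan2(Rm[1,1],Rm[0,1]))
E
python3 - <<'E'
from h import *
c=read_camera('scene')
Q=np.array([[-.2,.133,.004],[-.2,-.133,.004],[.125,.133,.004],[.125,-.133,.004],[0,-.0235,.011],[0,.0235,.011]])
uv=np.array([[313,199],[200,216],[343,318],[215,338],[260,278],[282,274]])
r=least_squares(lambda p:(project(c,tray(p,Q))-uv).ravel(),[.6,0,0])
print(r.x,r.fun.round(1))
for n,u in dict(r=(302,226),g=(275,222),y=(249,229),k=(220,240)).items():
    w=toplane(c,[u],.014)[0];print(n,w.round(3),untray(r.x,w).round(3))
print(tool([r.x[0]-.12,r.x[1],.35]))
w=read_camera('wrist');print(w['camera_matrix'],w['pose'].round(3))
E
```

```text
[ 0.6483087  -0.10229511 -0.18646642] [ 0.7 -0.2  0.6  0.1  1.4 -0.8 -0.9  1.2 -0.8 -0.5 -0.9 -0. ]
r [0.55  0.008 0.014] [[-0.117  0.09 ]]
g [ 0.516 -0.044  0.014] [[-0.14   0.032]]
y [ 0.514 -0.105  0.014] [[-0.132 -0.028]]
k [ 0.519 -0.175  0.014] [[-0.114 -0.095]]
(array([-537.42706748, -647.51125514, -118.46174573]), np.float64(76.14467298699427))
[[383.80853367   0.         319.49117587]
 [  0.         383.80853367 235.62196761]
 [  0.           0.           1.        ]] [[ 0.239  0.935  0.263  0.096]
 [ 0.971 -0.23  -0.065  0.671]
 [-0.001  0.271 -0.963  0.373]
 [ 0.     0.     0.     1.   ]]
```

```bash
python3 - <<'E'
from h import *
c=read_camera('scene')
for z in(0,.1,.2): print(z,toplane(c,[[480,105],[550,170],[632,75],[528,20],[500,90],[485,190],[465,45]],z)[:,:2].round(2).tolist())
print(project(c,[[.16,.655,.23],[0,0,0]]))
E
```

```text
0 [[0.32, 0.62], [0.6, 0.65], [0.36, 1.15], [0.01, 1.01], [0.29, 0.71], [0.6, 0.46], [0.06, 0.73]]
0.1 [[0.42, 0.53], [0.67, 0.57], [0.45, 1.02], [0.13, 0.89], [0.39, 0.62], [0.67, 0.39], [0.18, 0.63]]
0.2 [[0.52, 0.45], [0.74, 0.48], [0.55, 0.89], [0.26, 0.77], [0.49, 0.53], [0.74, 0.32], [0.3, 0.54]]
[[474.80611595  -1.37151891]
 [229.00185252  88.25728952]]
```

Request:
{"fn": "arm_command", "kwargs": {
  "commands": [0, 0, -0.05, 0, 0, 0, 0.19, 0, 0, -0.1, 0, 0, 0, 0.19, 0, 0, -0.15, 0, 0, 0, 0.19, -0.038, -0.032, -0.15, 0, 0, 0, 0.19, -0.076, -0.064, -0.15, 0, 0, 0, 0.19, -0.114, -0.096, -0.15, 0, 0, 0, 0.19, -0.152, -0.128, -0.15, 0, 0, 0, 0.19, -0.19, -0.16, -0.15, 0, 0, 0, 0.19]
}}

```text
t: 1.05
eef_pos: [0.3087, 0.4526, 0.3813]
tool_rot: [0.0, 0.121, 0.993, 0.0]
contact_force: [0.9, 1.0, -0.0]
gripper_width: 0.191
grasp_force: 0.0
```

Request:
{"fn": "arm_command", "kwargs": {
  "commands": [-0.038, -0.032, 0, 0, 0, 0, 0.19, -0.076, -0.064, 0, 0, 0, 0, 0.19, -0.114, -0.096, 0, 0, 0, 0, 0.19, -0.147, -0.123, 0, 0, 0, 0, 0.19, -0.16, -0.17, 0.03, 0, 0, 0, 0.19, -0.18, -0.21, 0.05, 0, 0, 0, 0.19, -0.2, -0.25, 0.07, 0, 0, 0, 0.19, -0.22, -0.29, 0.09, 0, 0, 0, 0.19]
}}

```text
t: 1.85
eef_pos: [0.451, 0.1221, 0.2924]
tool_rot: [0.0, 0.12, 0.993, 0.0]
contact_force: [2.1, -0.1, 0.5]
gripper_width: 0.191
grasp_force: 0.0
```

```bash
python3 - <<'E'
from h import *
o=get_obs();print(o['t'],o['eef_pos'],o['tool_rot'],o['gripper_width'])
print(tool([.53,-.08,.25]))
E
```

```text
1.85 [0.45101255 0.12206575 0.29238589] [2.29675305e-04 1.20451510e-01 9.92719128e-01 3.37474871e-04] 0.19125543815391727
(array([-125.00342741, -177.34332045,   42.30410836]), np.float64(76.16368425571703))
```

Request:
{"fn": "arm_command", "kwargs": {
  "commands": [-0.025, -0.036, 0.01, 0, 0, 0, 0.19, -0.05, -0.072, 0.02, 0, 0, 0, 0.19, -0.075, -0.108, 0.03, 0, 0, 0, 0.19, -0.1, -0.144, 0.04, 0, 0, 0, 0.19, -0.12, -0.17, 0.04, 0, 0, 0, 0.19, -0.125, -0.177, 0.04, 0, 0, 0, 0.19, -0.125, -0.177, 0.04, 0, 0, 0, 0.19]
}}

```text
t: 2.55
eef_pos: [0.5302, -0.0792, 0.2529]
tool_rot: [-0.0, 0.122, 0.993, -0.0]
contact_force: [0.2, -0.2, 0.1]
gripper_width: 0.191
grasp_force: 0.0
```

```bash
python3 - <<'E'
from h import *
c=read_camera('wrist');cv2.imwrite('pics/w1.png',c['img'][:,:,::-1])
o=get_obs();print(o['eef_pos'])
for n,lo,hi in[('r',(0,150,60),(5,255,255)),('r2',(173,150,60),(180,255,255)),('g',(45,120,40),(85,255,255)),('y',(20,130,80),(35,255,255)),('k',(0,0,0),(180,255,30)),('o',(6,150,80),(15,255,255))]:
    print(n,[b for b in blobs(c['img'],lo,hi,60)][:8])
E
```

```text
[ 0.52996534 -0.07749639  0.25285812]
r [([406.8, 195.9], [391, 181, 32, 31, 764])]
r2 []
g [([350.8, 177.0], [336, 162, 31, 31, 735]), ([611.4, 415.8], [601, 409, 21, 16, 182])]
y [([291.5, 187.8], [276, 173, 31, 31, 728])]
k [([322.0, 417.7], [0, 297, 640, 183, 66771])]
o []
```

View pics/w1.png

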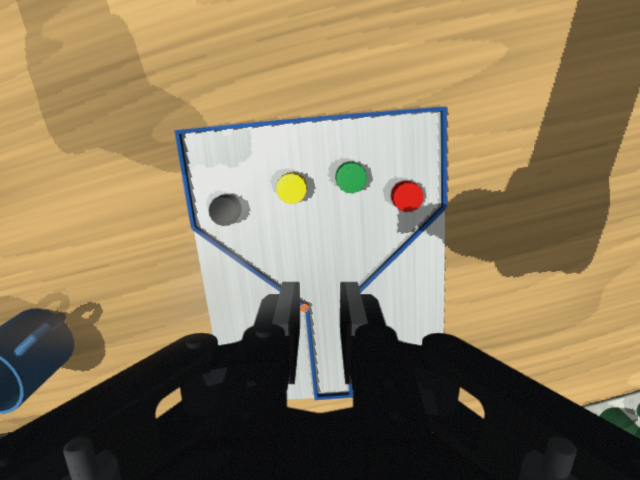

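The wrist view shows the whole sweeping area. The top wall corners are at (177,131) and (446,107), and the wall bends are at (193,229) and (444,207). The right gate post is at (305,308). Caps: black (225,209), yellow (291,188), green (351,177), red (407,196).

```bash
python3 - <<'E'
from h import *
c=read_camera('wrist');s=read_camera('scene')
Q=np.array([[-.2,.133,.011],[-.2,-.133,.011],[-.1,.133,.011],[-.1,-.133,.011],[0,-.0235,.011]])
uv=np.array([[446,107],[177,131],[445,207],[193,229],[305,308]])
Qs=np.array([[-.2,.133,.004],[-.2,-.133,.004],[.125,.133,.004],[.125,-.133,.004],[0,-.0235,.011],[0,.0235,.011]])
us=np.array([[313,199],[200,216],[343,318],[215,338],[260,278],[282,274]])
r=least_squares(lambda p:np.r_[(project(c,tray(p,Q))-uv).ravel(),.7*(project(s,tray(p,Qs))-us).ravel()],[.6,0,0])
r1=least_squares(lambda p:(project(c,tray(p,Q))-uv).ravel(),[.6,0,0])
print(r.x,r.fun.round(1),r1.x); p=r1.x; np.save('tray.npy',p)
for n,u in dict(r=(406.8,196.2),g=(350.8,177),y=(291.5,187.8),k=(225,209)).items():
    w=toplane(c,[u],.023)[0];print(n,w.round(4),untray(p,w).round(4))
E
```

```text
[ 0.64945029 -0.10005927 -0.16237698] [ 1.2  0.3 -2.2 -1.   2.1  1.4 -1.8 -0.6 -0.7  0.2 -0.3 -0.6 -0.2  1.1
  2.6 -1.6  1.4  1.7  0.3 -0.1  0.2 -0.1] [ 0.64966413 -0.09914985 -0.15685487]
r [0.5472 0.0068 0.023 ] [[-0.1178  0.0886]]
g [ 0.5157 -0.0427  0.023 ] [[-0.1411  0.0348]]
y [ 0.5121 -0.1012  0.023 ] [[-0.1355 -0.0235]]
k [ 0.5165 -0.1708  0.023 ] [[-0.1203 -0.0916]]
```

```bash
cat >> h.py <<'E'
SEG=np.array([[-.2,-.133,-.2,.133],[-.2,.131,-.1,.131],[-.2,-.131,-.1,-.131],[-.1,.131,0,.0235],[-.1,-.131,0,-.0235],[0,.021,.121,.021],[0,-.021,.121,-.021],[.121,-.021,.121,.021]])
def segd(q):
    best=np.full(len(q),9.)
    for a in SEG:
        A,B=a[:2],a[2:];t=np.clip(((q-A)@(B-A))/((B-A)@(B-A)),0,1)
        best=np.minimum(best,np.linalg.norm(q-A-t[:,None]*(B-A),axis=1))
    return best
def fit(names,p0):
    W=[]
    for n in names:
        c=read_camera(n);h=cv2.cvtColor(c['img'],cv2.COLOR_RGB2HSV)
        m=cv2.inRange(h,np.array([100,120,30]),np.array([125,255,255]))
        v,u=np.nonzero(m);w=toplane(c,np.c_[u,v],.009)
        w=w[segd(untray(p0,w))<.012];W.append(w)
    f=lambda p:np.concatenate([segd(untray(p,w))/np.sqrt(len(w)) for w in W])*1000
    r=least_squares(f,p0,loss='soft_l1',diff_step=1e-4,x_scale=[.01,.01,.03]);return r.x,[len(w) for w in W],[1000*segd(untray(r.x,w)).mean() for w in W]
E
python3 - <<'E'
from h import *
p0=np.load('tray.npy')
for n in(['wrist'],['scene'],['side'],['wrist','scene','side']):
    x,l,e=fit(n,p0);print(n,x.round(4),l,np.round(e,2))
np.save('tray.npy',x)
c=read_camera('wrist')
for n,u in dict(r=(406.8,196.2),g=(350.8,177),y=(291.5,187.8),k=(225,209)).items():
    w=toplane(c,[u],.023)[0];print(n,w.round(4),untray(x,w).round(4))
E
```

```text
['wrist'] [ 0.65   -0.1029 -0.1597] [2978] [1.25]
['scene'] [ 0.6494 -0.1029 -0.1595] [154] [0.65]
['side'] [ 0.6499 -0.0985 -0.1622] [616] [2.19]
['wrist', 'scene', 'side'] [ 0.6494 -0.1013 -0.1626] [2910, 159, 618] [1.69 1.25 2.71]
r [0.5473 0.0073 0.023 ] [[-0.1183  0.0906]]
g [ 0.5159 -0.0423  0.023 ] [[-0.1413  0.0366]]
y [ 0.5124 -0.1008  0.023 ] [[-0.1353 -0.0217]]
k [ 0.517  -0.1705  0.023 ] [[-0.1195 -0.0897]]
```

```bash
python3 -c "
import numpy as np;np.save('tray.npy',[.6497,-.1027,-.160])"
cat >> h.py <<'E'
def plan(pts):
    """pts: (tray x mm, tray y mm, z mm, push heading deg in tray) of TCP -> shifts mm in tool axes now, rz deg"""
    p=np.load('tray.npy')
    for x,y,z,hd in pts:
        w=tray(p,[x/1e3,y/1e3,z/1e3])[0];t,ya=tool(w)
        now=ya-90                      # heading of -tool x: tool y is 90 deg left of it
        d=(np.degrees(p[2])+hd-now+180)%360-180
        print((x,y,z,hd),t.round(1),'rz',round(-d,1))
def behind(c,hd,d): 
    a=np.radians(hd);return c[0]-d*np.cos(a),c[1]-d*np.sin(a)
E
python3 - <<'E'
from h import *
p=np.load('tray.npy')
for n,w in dict(r=[.5473,.0073],g=[.5159,-.0423],y=[.5124,-.1008],k=[.517,-.1705]).items(): print(n,(untray(p,w)*1e3).round(1))
r=untray(p,[.5473,.0073])[0]*1e3; hd=np.degrees(np.arctan2(-r[1],-50-r[0]));print(hd,np.hypot(r[1],-50-r[0]))
plan([(*behind(r,hd,42),60,hd),(*behind(r,hd,42),13,hd),(*behind(r,hd,24),13,hd),(*behind((-50,0),hd,24),13,hd)])
E
```

```text
r [[-118.6   92.3]]
g [[-141.7   38.3]]
y [[-135.8  -20. ]]
k [[-120.2  -88.1]]
-53.36668271342334 114.99587968913008
(np.float64(-143.6781241470275), np.float64(125.98458356345793), 60, np.float64(-53.36668271342334)) [ 31.2 117.8 193.1] rz 48.7
(np.float64(-143.6781241470275), np.float64(125.98458356345793), 13, np.float64(-53.36668271342334)) [ 31.2 117.8 240.1] rz 48.7
(np.float64(-132.93767517482914), np.float64(111.54011209941316), 13, np.float64(-53.36668271342334)) [ 19.3 104.2 240.1] rz 48.7
(np.float64(-64.32059862959781), np.float64(19.259295285393), 13, np.float64(-53.36668271342334)) [-56.5  17.8 240.1] rz 48.7
```

Request:
{"fn": "arm_command", "kwargs": {
  "commands": [0.006, 0.02, 0.03, 0, 0, 8, 0.19, 0.011, 0.04, 0.06, 0, 0, 16, 0.19, 0.017, 0.06, 0.09, 0, 0, 24, 0.19, 0.022, 0.08, 0.12, 0, 0, 32, 0.19, 0.027, 0.1, 0.155, 0, 0, 40, 0.19, 0.031, 0.118, 0.19, 0, 0, 48.7, 0.19, 0.031, 0.118, 0.2, 0, 0, 48.7, 0.19, 0.031, 0.118, 0.2, 0, 0, 48.7, 0.19]
}}

```text
t: 3.85
eef_pos: [0.5273, 0.0439, 0.0519]
tool_rot: [-0.001, 0.518, 0.856, -0.001]
contact_force: [-0.1, 0.2, 1.1]
gripper_width: 0.188
grasp_force: 0.0
```

```bash
python3 - <<'E'
from h import *
print(get_obs()['eef_pos'])
c=read_camera('wrist');cv2.imwrite('pics/w2.png',c['img'][:,:,::-1])
b=blobs(c['img'],(0,150,60),(5,255,255),60);print(b)
p=np.load('tray.npy');print((untray(p,toplane(c,[x[0] for x in b],.023))*1e3).round(1))
print(fit(['wrist'],p))
hd=-53.4;r=(-118.6,92.3)
plan([(*behind(r,hd,42),13,hd),(*behind(r,hd,24),13,hd),(*behind((-50,0),hd,24),13,hd)])
E
```

```text
[0.52725898 0.04386789 0.05186291]
[([320.0, 348.3], [295, 315, 50, 65, 2597])]
[[-119.9   93.7]]
(array([ 0.65080931, -0.10289538, -0.15743685]), [2430], [np.float64(0.996436563462982)])
(np.float64(-143.64144474855587), np.float64(126.0183339580268), 13, -53.4) [ 2.1 -0.2 41.1] rz 0.1
(np.float64(-132.90939699917476), np.float64(111.56761940458674), 13, -53.4) [-15.9  -0.2  41.1] rz 0.1
(np.float64(-64.30939699917478), np.float64(19.267619404586746), 13, -53.4) [-130.9   -0.3   41.2] rz 0.1
```

View pics/w2.png

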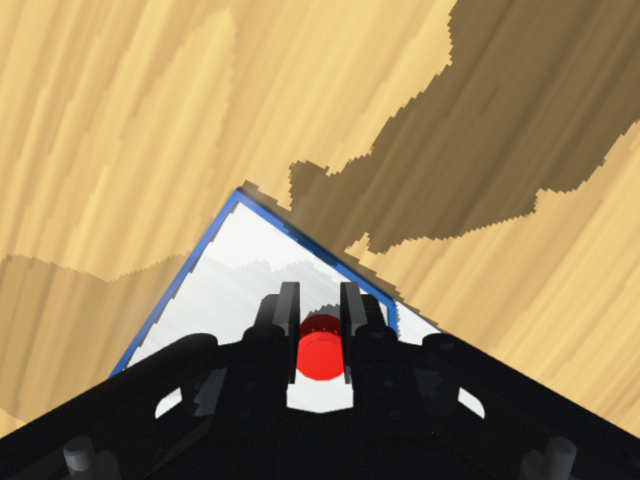

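The red cap is at (320,348), centred between the fingertips at x≈320, so the approach line is good.

Request:
{"fn": "arm_command", "kwargs": {
  "commands": [0.003, 0, 0.025, 0, 0, 0, 0.19, 0.002, 0, 0.04, 0, 0, 0, 0.19, -0.006, 0, 0.04, 0, 0, 0, 0.19, -0.014, 0, 0.04, 0, 0, 0, 0.19, -0.022, 0, 0.04, 0, 0, 0, 0.19, -0.03, 0, 0.04, 0, 0, 0, 0.19, -0.04, 0, 0.04, 0, 0, 0, 0.19, -0.05, 0, 0.04, 0, 0, 0, 0.19]
}}

```text
t: 4.75
eef_pos: [0.5519, -0.0011, 0.0133]
tool_rot: [0.0, 0.519, 0.855, 0.0]
contact_force: [-0.4, 0.2, -0.2]
gripper_width: 0.191
grasp_force: 0.1
```

```bash
python3 - <<'E'
from h import *
o=get_obs();print(o['eef_pos'],o['contact_force'])
p=np.load('tray.npy');print(untray(p,o['eef_pos'])*1e3)
for n in('wrist','scene'):
    c=read_camera(n)
    b=blobs(c['img'],(0,150,60),(6,255,255),30);print(n,b)
    print((untray(p,toplane(c,[x[0] for x in b],.023 if n=='wrist' else .016))*1e3).round(1))
E
```

```text
[ 0.55190585 -0.00110432  0.01326164] [-0.41527845  0.18038571 -0.15938448]
[[-112.73109248   84.71764151]]
wrist [([319.5, 357.8], [291, 314, 57, 84, 3555])]
[[-100.5   68.9]]
scene [([291.0, 233.2], [285, 228, 13, 11, 117])]
[[-99.9  65. ]]
```

Request:
{"fn": "arm_command", "kwargs": {
  "commands": [-0.01, 0, 0, 0, 0, 0, 0.19, -0.02, 0, 0, 0, 0, 0, 0.19, -0.03, 0, 0, 0, 0, 0, 0.19, -0.04, 0, 0, 0, 0, 0, 0.19, -0.05, 0, 0, 0, 0, 0, 0.19, -0.06, 0, 0, 0, 0, 0, 0.19, -0.07, 0, 0, 0, 0, 0, 0.19, -0.079, 0, 0, 0, 0, 0, 0.19]
}}

```text
t: 5.65
eef_pos: [0.5881, -0.0713, 0.013]
tool_rot: [0.0, 0.519, 0.855, -0.0]
contact_force: [0.2, 0.3, 0.2]
gripper_width: 0.193
grasp_force: 0.0
```

```bash
cat >> h.py <<'E'
COL=dict(red=[(0,150,60),(6,255,255)],green=[(45,120,40),(85,255,255)],yellow=[(20,130,80),(35,255,255)],black=[(0,0,0),(180,255,70)])
def caps(col,n='scene'):
    p=np.load('tray.npy');c=read_camera(n)
    for x in blobs(c['img'],*COL[col],20):
        q=(untray(p,toplane(c,[x[0]],.023 if n=='wrist' else .016))*1e3)[0]
        if -200<q[0]<125 and abs(q[1])<125: print(n,col,q.round(1),x[1])
def tcp():
    o=get_obs();print('t',o['t'],'tcp',(untray(np.load('tray.npy'),o['eef_pos'])*1e3).round(1),o['eef_pos'][2].round(4))
E
python3 - <<'E'
from h import *
tcp();caps('red');caps('red','wrist');caps('red','side')
plan([(-64,19,45,-53.4),(-100,0,45,0),(-100,0,13,0),(-74,0,13,0),(75,0,13,0)])
E
```

```text
t 5.65 tcp [[-65.8  21.2]] 0.013
scene red [-54.6   3.3] [261, 248, 13, 13, 129]
wrist red [-52.6   3.7] [291, 314, 58, 84, 3537]
side red [-53.5   2.8] [337, 232, 6, 12, 52]
(-64, 19, 45, -53.4) [ -3.1   0.3 -32. ] rz -0.1
(-100, 0, 45, 0) [  3.1 -40.  -32. ] rz -53.5
(-100, 0, 13, 0) [  3.1 -40.   -0. ] rz -53.5
(-74, 0, 13, 0) [-12.4 -19.1  -0. ] rz -53.5
(75, 0, 13, 0) [-101.1  100.6   -0. ] rz -53.5
```

Request:
{"fn": "arm_command", "kwargs": {
  "commands": [0.015, 0, 0, 0, 0, 0, 0.19, 0.02, 0, -0.03, 0, 0, -8, 0.19, 0.018, -0.008, -0.032, 0, 0, -16, 0.19, 0.015, -0.016, -0.032, 0, 0, -24, 0.19, 0.012, -0.024, -0.032, 0, 0, -32, 0.19, 0.009, -0.032, -0.032, 0, 0, -40, 0.19, 0.005, -0.038, -0.032, 0, 0, -48, 0.19, 0.003, -0.039, -0.032, 0, 0, -53.5, 0.19]
}}

```text
t: 6.6
eef_pos: [0.5503, -0.0845, 0.0449]
tool_rot: [-0.001, 0.076, 0.997, 0.0]
contact_force: [0.4, -0.1, -0.2]
gripper_width: 0.191
grasp_force: 0.0
```

Request:
{"fn": "arm_command", "kwargs": {
  "commands": [0, 0, 0, 0, 0, 0, 0.19]
}}

```text
t: 6.7
eef_pos: [0.5509, -0.0845, 0.045]
tool_rot: [-0.0, 0.078, 0.997, 0.0]
contact_force: [-0.1, -0.4, -0.3]
gripper_width: 0.191
grasp_force: 0.0
```

```bash
python3 - <<'E'
from h import *
tcp();caps('red','wrist');caps('red')
print(fit(['wrist'],np.load('tray.npy')),fit(['scene'],np.load('tray.npy')))
plan([(-92,1.5,13,0),(-75,1,13,0),(-55,0,13,0),(75,0,13,0)])
E
```

```text
t 6.7 tcp [[-100.4    2.3]] 0.045
wrist red [-54.    1.3] [291, 331, 54, 68, 2666]
scene red [-53.3   0.7] [260, 249, 13, 12, 122]
(array([ 0.65021279, -0.1030682 , -0.15997259]), [15110], [np.float64(1.8149050991572084)]) (array([ 0.64939067, -0.10292756, -0.15909134]), [148], [np.float64(0.6507479377354427)])
(-92, 1.5, 13, 0) [-7.8 -0.8 31.9] rz 0.1
(-75, 1, 13, 0) [-24.8  -1.3  31.9] rz 0.1
(-55, 0, 13, 0) [-44.8  -2.3  31.9] rz 0.1
(75, 0, 13, 0) [-174.8   -2.5   31.8] rz 0.1
```

Request:
{"fn": "arm_command", "kwargs": {
  "commands": [0, -0.001, 0.016, 0, 0, 0, 0.19, 0, -0.0015, 0.032, 0, 0, 0, 0.19, -0.01, -0.002, 0.032, 0, 0, 0, 0.19, -0.018, -0.002, 0.032, 0, 0, 0, 0.19, -0.026, -0.002, 0.032, 0, 0, 0, 0.19, -0.036, -0.0022, 0.032, 0, 0, 0, 0.19, -0.046, -0.0022, 0.032, 0, 0, 0, 0.19, -0.056, -0.0022, 0.032, 0, 0, 0, 0.19]
}}

```text
t: 7.7
eef_pos: [0.6079, -0.0968, 0.0133]
tool_rot: [0.0, 0.079, 0.997, 0.0]
contact_force: [0.5, 0.5, 0.9]
gripper_width: 0.184
grasp_force: 0.1
```

```bash
python3 - <<'E'
from h import *
tcp();caps('red');caps('red','wrist')
plan([(-15,0,13,0),(75,0,13,0)])
E
```

```text
t 7.7 tcp [[-42.2  -0.8]] 0.0133
scene red [-21.4  -1.7] [261, 261, 14, 12, 135]
wrist red [-37.7  -0.9] [301, 314, 39, 10, 126]
wrist red [-16.4  -1.1] [291, 329, 58, 69, 2830]
(-15, 0, 13, 0) [-26.5   0.8   0.3] rz 0.1
(75, 0, 13, 0) [-116.5    0.6    0.5] rz 0.1
```

Request:
{"fn": "arm_command", "kwargs": {
  "commands": [-0.008, 0.0006, 0, 0, 0, 0, 0.19, -0.016, 0.0008, 0, 0, 0, 0, 0.19, -0.024, 0.0008, 0, 0, 0, 0, 0.19, -0.032, 0.0008, 0, 0, 0, 0, 0.19, -0.04, 0.0008, 0, 0, 0, 0, 0.19, -0.048, 0.0008, 0, 0, 0, 0, 0.19, -0.056, 0.0008, 0, 0, 0, 0, 0.19, -0.062, 0.0008, 0, 0, 0, 0, 0.19]
}}

```text
t: 8.6
eef_pos: [0.6688, -0.1058, 0.0129]
tool_rot: [0.0, 0.079, 0.997, -0.0]
contact_force: [-0.0, -0.2, -0.6]
gripper_width: 0.189
grasp_force: 0.0
```

```bash
python3 - <<'E'
from h import *
tcp();print(get_obs()['contact_force']);caps('red');caps('red','wrist')
plan([(75,0,13,0)])
E
```

```text
t 8.6 tcp [[19.4  0. ]] 0.0129
[-0.03586562 -0.19267407 -0.640267  ]
scene red [41.4 -0.8] [266, 285, 15, 13, 153]
wrist red [22.9 -0.4] [301, 316, 38, 8, 94]
wrist red [44.2 -0.2] [291, 331, 59, 68, 2836]
(75, 0, 13, 0) [-55.5  -0.2   0. ] rz 0.1
```

Request:
{"fn": "arm_command", "kwargs": {
  "commands": [-0.008, 0, 0, 0, 0, 0, 0.19, -0.016, 0, 0, 0, 0, 0, 0.19, -0.024, 0, 0, 0, 0, 0, 0.19, -0.032, 0, 0, 0, 0, 0, 0.19, -0.04, 0, 0, 0, 0, 0, 0.19, -0.048, 0, 0, 0, 0, 0, 0.19, -0.053, 0, 0, 0, 0, 0, 0.19, -0.056, 0, 0, 0, 0, 0, 0.19]
}}

```text
t: 9.5
eef_pos: [0.7238, -0.1145, 0.0129]
tool_rot: [0.0, 0.079, 0.997, -0.0]
contact_force: [0.4, -0.9, 0.8]
gripper_width: 0.191
grasp_force: 0.1
```

Request:
{"fn": "arm_command", "kwargs": {
  "commands": [0, 0, 0, 0, 0, 0, 0.19, 0.02, 0, 0, 0, 0, 0, 0.19, 0.04, 0, -0.04, 0, 0, 0, 0.19, 0.08, 0, -0.06, 0, 0, 0, 0.19, 0.12, 0, -0.06, 0, 0, 0, 0.19, 0.16, 0, -0.06, 0, 0, 0, 0.19, 0.2, 0, -0.06, 0, 0, 0, 0.19]
}}

```text
t: 10.2
eef_pos: [0.524, -0.0827, 0.0733]
tool_rot: [0.0, 0.079, 0.997, 0.0]
contact_force: [0.2, 0.6, 0.5]
gripper_width: 0.191
grasp_force: 0.0
```

```bash
python3 - <<'E'
from h import *
tcp();caps('red');caps('red','side');caps('green','wrist');caps('green');caps('yellow')
g=np.array((-141.7,38.3));hd=np.degrees(np.arctan2(-g[1],-55-g[0]));print(hd)
plan([(*behind(g,hd,40),50,hd),(*behind(g,hd,40),13,hd),(*behind((-55,0),hd,23),13,hd)])
E
```

```text
t 10.2 tcp [[-127.2   -0.2]] 0.0733
scene red [98.2 -0.1] [272, 308, 14, 13, 146]
side red [98.7  0.4] [283, 218, 11, 11, 77]
wrist green [-141.9   34.8] [359, 216, 59, 59, 2672]
scene green [-145.2   36.6] [269, 216, 12, 9, 80]
scene yellow [-137.8  -23.3] [243, 222, 13, 12, 117]
-23.833596704617108
(np.float64(-178.28891529818856), np.float64(54.46326938778111), 50, np.float64(-23.833596704617108)) [53.7 54.6 23.4] rz 24.0
(np.float64(-178.28891529818856), np.float64(54.46326938778111), 13, np.float64(-23.833596704617108)) [53.8 54.6 60.4] rz 24.0
(np.float64(-76.03862629645843), np.float64(9.29387989797414), 13, np.float64(-23.833596704617108)) [-48.4   9.2  60.6] rz 24.0
```

Request:
{"fn": "arm_command", "kwargs": {
  "commands": [0.02, 0.02, 0, 0, 0, 8, 0.19, 0.04, 0.04, 0, 0, 0, 16, 0.19, 0.052, 0.0515, 0.01, 0, 0, 22.6, 0.19, 0.052, 0.0515, 0.025, 0, 0, 22.6, 0.19, 0.052, 0.0515, 0.025, 0, 0, 22.6, 0.19]
}}

```text
t: 10.95
eef_pos: [0.483, -0.0233, 0.0469]
tool_rot: [-0.0, 0.272, 0.962, -0.0]
contact_force: [-0.2, 0.2, -0.2]
gripper_width: 0.191
grasp_force: 0.0
```

```bash
python3 - <<'E'
from h import *
tcp();caps('green','wrist')
hd=-22.5
plan([(*behind((-142,36),hd,40),13,hd),(*behind((-55,0),hd,23),13,hd)])
E
```

```text
t 10.95 tcp [[-177.2   51.8]] 0.0469
wrist green [-144.1   38. ] [295, 312, 49, 68, 2724]
(np.float64(-178.95518130045147), np.float64(51.30733729460359), 13, -22.5) [ 2.2 -0.9 34.7] rz 0.1
(np.float64(-76.24922924775959), np.float64(8.801718944397065), 13, -22.5) [-109.    -1.    34.7] rz 0.1
```

Request:
{"fn": "arm_command", "kwargs": {
  "commands": [0.003, 0, 0.018, 0, 0, 0, 0.19, 0.003, 0, 0.034, 0, 0, 0, 0.19, -0.004, 0, 0.034, 0, 0, 0, 0.19, -0.011, 0, 0.034, 0, 0, 0, 0.19, -0.018, 0, 0.034, 0, 0, 0, 0.19, -0.027, 0, 0.034, 0, 0, 0, 0.19, -0.036, 0, 0.034, 0, 0, 0, 0.19, -0.045, 0, 0.034, 0, 0, 0, 0.19]
}}

```text
t: 11.8
eef_pos: [0.5219, -0.048, 0.0143]
tool_rot: [0.0, 0.273, 0.962, 0.0]
contact_force: [-0.6, 0.2, 0.7]
gripper_width: 0.192
grasp_force: 0.1
```

Request:
{"fn": "arm_command", "kwargs": {
  "commands": [-0.009, 0, 0, 0, 0, 0, 0.19, -0.018, 0, 0, 0, 0, 0, 0.19, -0.027, 0, 0, 0, 0, 0, 0.19, -0.036, 0, 0, 0, 0, 0, 0.19, -0.045, 0, 0, 0, 0, 0, 0.19, -0.054, 0, 0, 0, 0, 0, 0.19, -0.062, 0, 0, 0, 0, 0, 0.19, -0.065, 0, 0, 0, 0, 0, 0.19]
}}

```text
t: 12.6
eef_pos: [0.5771, -0.0823, 0.014]
tool_rot: [0.0, 0.273, 0.962, -0.0]
contact_force: [-0.6, 0.0, -0.9]
gripper_width: 0.187
grasp_force: 0.1
```

```bash
python3 - <<'E'
from h import *
tcp();caps('green','wrist');caps('green')
plan([(-100,0,45,0)])
E
```

```text
t 12.6 tcp [[-74.9   8.5]] 0.014
wrist green [-56.1   0.7] [292, 312, 56, 85, 3449]
scene green [-55.3  -0.1] [260, 248, 13, 14, 134]
(-100, 0, 45, 0) [ 19.3 -17.5 -31.1] rz -22.5
```

Next I'll back off, turn to the tray heading, and push through the gate.

Request:
{"fn": "arm_command", "kwargs": {
  "commands": [0.015, 0, 0, 0, 0, 0, 0.19, 0.02, -0.006, -0.028, 0, 0, -8, 0.19, 0.02, -0.012, -0.031, 0, 0, -16, 0.19, 0.019, -0.0175, -0.031, 0, 0, -22.5, 0.19, 0.019, -0.0175, -0.031, 0, 0, -22.5, 0.19]
}}

```text
t: 13.2
eef_pos: [0.5502, -0.0872, 0.0453]
tool_rot: [0.0, 0.08, 0.997, 0.0]
contact_force: [-0.1, 0.3, 0.5]
gripper_width: 0.187
grasp_force: 0.0
```

```bash
python3 - <<'E'
from h import *
tcp();caps('green','wrist');caps('green')
plan([(-75,0,13,0)])
E
```

```text
t 13.2 tcp [[-100.6   -0.6]] 0.0453
wrist green [-56.9  -0.9] [294, 326, 52, 70, 2784]
scene green [-54.4  -0.9] [260, 249, 12, 12, 116]
(-75, 0, 13, 0) [-25.5  -0.3  31.9] rz -0.2
```

Request:
{"fn": "arm_command", "kwargs": {
  "commands": [0, 0.0, 0.016, 0, 0, 0, 0.19, 0, 0, 0.032, 0, 0, 0, 0.19, -0.01, 0, 0.032, 0, 0, 0, 0.19, -0.018, 0, 0.032, 0, 0, 0, 0.19, -0.026, 0.0002, 0.032, 0, 0, 0, 0.19, -0.036, 0.0004, 0.032, 0, 0, 0, 0.19, -0.046, 0.0005, 0.032, 0, 0, 0, 0.19, -0.056, 0.0006, 0.032, 0, 0, 0, 0.19]
}}

```text
t: 14.1
eef_pos: [0.6075, -0.095, 0.0133]
tool_rot: [0.0, 0.08, 0.997, 0.0]
contact_force: [-0.2, 0.6, 0.1]
gripper_width: 0.191
grasp_force: 0.1
```

```bash
python3 - <<'E'
from h import *
tcp();caps('green');caps('green','wrist')
plan([(41.5,0,13,0)])
E
```

```text
t 14.1 tcp [[-42.9   0.8]] 0.0133
scene green [-21.8   0.1] [262, 261, 14, 13, 136]
scene green [87.2 73.2] [307, 301, 13, 4, 20]
wrist green [-20.5   0.6] [291, 313, 58, 85, 3433]
(41.5, 0, 13, 0) [-83.7  -0.9   0.5] rz 0.0
```

Request:
{"fn": "arm_command", "kwargs": {
  "commands": [-0.008, -0.0006, 0, 0, 0, 0, 0.19, -0.016, -0.0008, 0, 0, 0, 0, 0.19, -0.024, -0.0008, 0, 0, 0, 0, 0.19, -0.032, -0.0008, 0, 0, 0, 0, 0.19, -0.04, -0.0008, 0, 0, 0, 0, 0.19, -0.048, -0.0008, 0, 0, 0, 0, 0.19, -0.056, -0.0008, 0, 0, 0, 0, 0.19, -0.064, -0.0008, 0, 0, 0, 0, 0.19]
}}

```text
t: 15.0
eef_pos: [0.6699, -0.1059, 0.0129]
tool_rot: [-0.0, 0.08, 0.997, 0.0]
contact_force: [-0.3, -0.0, -0.6]
gripper_width: 0.189
grasp_force: 0.0
```

```bash
python3 - <<'E'
from h import *
tcp();caps('green');caps('green','wrist');caps('red')
E
```

```text
t 15.0 tcp [[20.5  0. ]] 0.0129
scene green [42.2 -0.3] [267, 285, 15, 14, 150]
wrist green [42.5 -0.3] [291, 314, 59, 85, 3433]
wrist green [65.4 64.7] [460, 393, 24, 25, 288]
scene red [98.2 -0.1] [272, 308, 14, 13, 147]
```

Request:
{"fn": "arm_command", "kwargs": {
  "commands": [-0.007, 0, 0, 0, 0, 0, 0.19, -0.014, 0, 0, 0, 0, 0, 0.19, -0.019, 0, 0, 0, 0, 0, 0.19, -0.022, 0, 0, 0, 0, 0, 0.19, -0.022, 0, 0, 0, 0, 0, 0.19, -0.002, 0, 0, 0, 0, 0, 0.19, 0.018, 0, -0.04, 0, 0, 0, 0.19, 0.06, 0, -0.07, 0, 0, 0, 0.19]
}}

```text
t: 15.95
eef_pos: [0.6126, -0.0967, 0.083]
tool_rot: [0.001, 0.08, 0.997, -0.0]
contact_force: [1.5, -0.8, 1.2]
gripper_width: 0.192
grasp_force: 0.0
```

Request:
{"fn": "arm_command", "kwargs": {
  "commands": [0.045, -0.01, -0.03, 0, 0, -8, 0.19, 0.09, -0.02, -0.03, 0, 0, -16, 0.19, 0.1, -0.04, -0.03, 0, 0, -24, 0.19, 0.1, -0.06, -0.03, 0, 0, -32, 0.19, 0.1, -0.06, -0.03, 0, 0, -32, 0.19]
}}

```text
t: 16.45
eef_pos: [0.5019, -0.1428, 0.1126]
tool_rot: [0.0, -0.197, 0.98, -0.001]
contact_force: [-0.0, -0.4, 0.0]
gripper_width: 0.192
grasp_force: 0.0
```

```bash
python3 - <<'E'
from h import *
tcp();caps('green');caps('red');caps('yellow');caps('yellow','wrist')
c=read_camera('wrist');cv2.imwrite('pics/w3.png',c['img'][:,:,::-1])
p=np.load('tray.npy')
print(blobs(c['img'],(0,0,30),(180,70,110),200))
print('expect',project(c,tray(p,[[-.1195,-.090,.024]])))
for k in[(-119,-91)]:
    k=np.array(k);hd=np.degrees(np.arctan2(-k[1],-55-k[0]));print(hd)
    plan([(*behind(k,hd,40),47,hd)])
E
```

```text
t 16.45 tcp [[-139.5  -63.1]] 0.1126
scene green [65.3 -0.5] [269, 295, 14, 13, 132]
scene red [96.5  0. ] [272, 307, 14, 14, 164]
scene yellow [-140.4  -23.2] [243, 222, 13, 9, 83]
wrist yellow [-137.8  -25.5] [341, 244, 48, 50, 1748]
[([293.2, 289.4], [202, 99, 166, 315, 3676]), ([259.3, 235.3], [234, 210, 51, 51, 1969]), ([489.0, 337.5], [369, 294, 199, 77, 1055]), ([177.4, 346.8], [117, 333, 121, 43, 579]), ([207.2, 388.5], [189, 367, 38, 45, 1100]), ([567.3, 454.3], [496, 396, 139, 84, 2664]), ([84.5, 462.1], [61, 437, 57, 43, 1344])]
expect [[262.19772079 240.09040546]]
54.881406120350206
(np.float64(-142.01082925291925), np.float64(-123.71852284399458), 47, np.float64(54.881406120350206)) [ 37.4 -53.2  64.8] rz -22.9
```

View pics/w3.png

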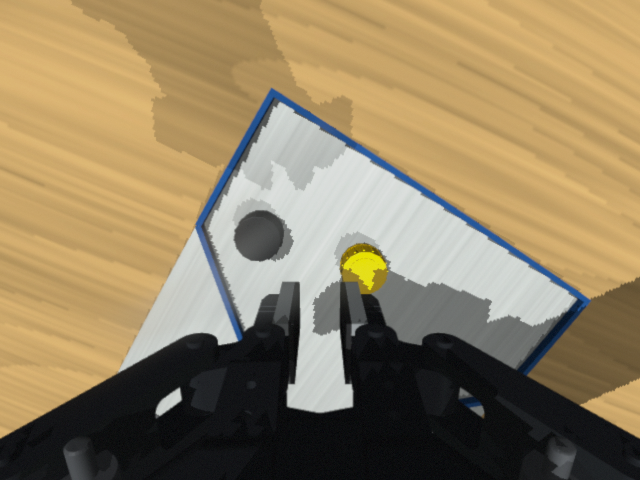

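The black cap is at (259,235), close to where I expected it, and the yellow cap at (365,268) has not moved.

Request:
{"fn": "arm_command", "kwargs": {
  "commands": [0.013, -0.018, 0.01, 0, 0, -8, 0.19, 0.026, -0.036, 0.02, 0, 0, -16, 0.19, 0.037, -0.053, 0.03, 0, 0, -22.9, 0.19, 0.037, -0.053, 0.05, 0, 0, -22.9, 0.19, 0.037, -0.053, 0.065, 0, 0, -22.9, 0.19, 0.037, -0.053, 0.065, 0, 0, -22.9, 0.19]
}}

```text
t: 17.3
eef_pos: [0.4885, -0.2018, 0.0451]
tool_rot: [-0.002, -0.389, 0.921, 0.001]
contact_force: [-0.1, 0.1, 0.9]
gripper_width: 0.191
grasp_force: 0.0
```

```bash
python3 - <<'E'
from h import *
tcp()
c=read_camera('wrist');cv2.imwrite('pics/w4.png',c['img'][:,:,::-1])
p=np.load('tray.npy')
im=c['img'][240:420];print(project(c,tray(p,[[-.119,-.091,.024]])))
hd=54.9;plan([(*behind((-119,-91),hd,40),13,hd),(*behind((-55,0),hd,23),13,hd)])
E
```

```text
t 17.3 tcp [[-143.3 -123.5]] 0.0451
[[318.20837994 359.19591035]]
(np.float64(-142.00021008173115), np.float64(-123.72598869700093), 13, 54.9) [-0.3 -0.6 33.1] rz 0.0
(np.float64(-68.22512079699541), np.float64(-18.81744350077554), 13, 54.9) [-128.5   -0.7   33. ] rz 0.0
```

View pics/w4.png

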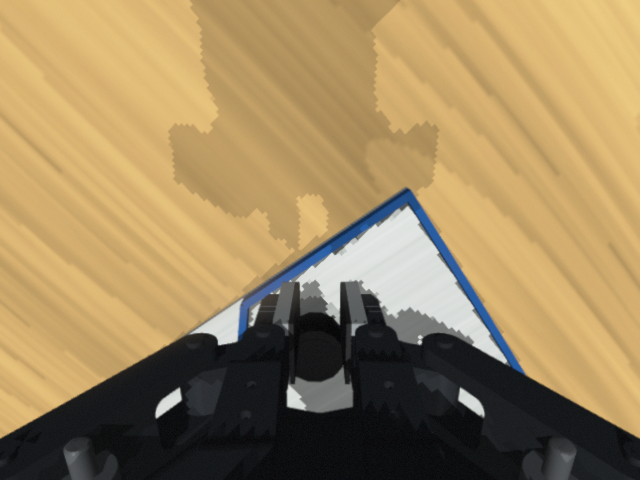

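The black cap is at (320,355), centred between the fingertips.

Request:
{"fn": "arm_command", "kwargs": {
  "commands": [0.003, 0, 0.018, 0, 0, 0, 0.19, 0.002, 0, 0.032, 0, 0, 0, 0.19, -0.006, 0, 0.032, 0, 0, 0, 0.19, -0.014, 0, 0.032, 0, 0, 0, 0.19, -0.022, 0, 0.032, 0, 0, 0, 0.19, -0.031, 0, 0.032, 0, 0, 0, 0.19, -0.04, 0, 0.032, 0, 0, 0, 0.19, -0.05, 0, 0.032, 0, 0, 0, 0.19]
}}

```text
t: 18.15
eef_pos: [0.5252, -0.1666, 0.0153]
tool_rot: [0.0, -0.389, 0.921, -0.0]
contact_force: [-0.4, 1.1, -0.5]
gripper_width: 0.191
grasp_force: 0.1
```

Request:
{"fn": "arm_command", "kwargs": {
  "commands": [-0.01, 0, 0, 0, 0, 0, 0.19, -0.02, 0, 0, 0, 0, 0, 0.19, -0.03, 0, 0, 0, 0, 0, 0.19, -0.04, 0, 0, 0, 0, 0, 0.19, -0.05, 0, 0, 0, 0, 0, 0.19, -0.06, 0, 0, 0, 0, 0, 0.19, -0.069, 0, 0, 0, 0, 0, 0.19, -0.077, 0, 0, 0, 0, 0, 0.19]
}}

```text
t: 18.95
eef_pos: [0.5788, -0.1114, 0.015]
tool_rot: [0.0, -0.389, 0.921, 0.0]
contact_force: [-0.2, 0.4, -0.2]
gripper_width: 0.192
grasp_force: 0.1
```

```bash
python3 - <<'E'
from h import *
tcp();caps('black')
plan([(*behind((-55,0),54.9,23),13,54.9),(-100,0,45,0)])
E
```

```text
t 18.95 tcp [[-68.6 -19.9]] 0.015
scene black [ -77.1 -107.5] [203, 240, 34, 28, 56]
scene black [87.6 82.7] [305, 295, 26, 15, 295]
scene black [75.8  2.5] [267, 300, 19, 9, 62]
scene black [ 81. -78.] [233, 311, 12, 9, 51]
scene black [112.6   5.2] [274, 313, 15, 12, 69]
(np.float64(-68.22512079699541), np.float64(-18.81744350077554), 13, 54.9) [0.6 0.1 2.1] rz 0.1
(-100, 0, 45, 0) [  3.4  36.9 -29.9] rz 55.0
```

Request:
{"fn": "arm_command", "kwargs": {
  "commands": [0.015, 0, 0, 0, 0, 0, 0.19, 0.02, 0, -0.028, 0, 0, 8, 0.19, 0.018, 0.007, -0.03, 0, 0, 16, 0.19, 0.015, 0.014, -0.03, 0, 0, 24, 0.19, 0.012, 0.021, -0.03, 0, 0, 32, 0.19, 0.009, 0.028, -0.03, 0, 0, 40, 0.19, 0.006, 0.034, -0.03, 0, 0, 48, 0.19, 0.003, 0.037, -0.03, 0, 0, 55, 0.19]
}}

```text
t: 19.8
eef_pos: [0.5479, -0.0895, 0.045]
tool_rot: [-0.001, 0.084, 0.996, -0.0]
contact_force: [0.3, -0.1, -0.8]
gripper_width: 0.19
grasp_force: 0.0
```

Request:
{"fn": "arm_command", "kwargs": {
  "commands": [0, 0, 0, 0, 0, 0, 0.19]
}}

```text
t: 19.9
eef_pos: [0.5484, -0.0889, 0.0449]
tool_rot: [-0.001, 0.081, 0.997, -0.0]
contact_force: [-0.3, 0.3, 0.4]
gripper_width: 0.19
grasp_force: 0.0
```

```bash
python3 - <<'E'
from h import *
tcp();plan([(-100,0,13,0)])
c=read_camera('wrist');a=c['img'][225:455,200:440]
s=read_camera('scene')['img'][190:340,190:350]
print(project(c,tray(np.load('tray.npy'),[[-.055,0,.024]])))
cv2.imwrite('pics/w5.png',np.hstack([cv2.resize(a,(480,460)),cv2.resize(s,(320,460))])[:,:,::-1])
E
```

```text
t 19.9 tcp [[-102.2   -2.5]] 0.0449
(-100, 0, 13, 0) [-2.2  2.6 31.9] rz -0.2
[[325.40733179 369.89573487]]
```

View pics/w5.png

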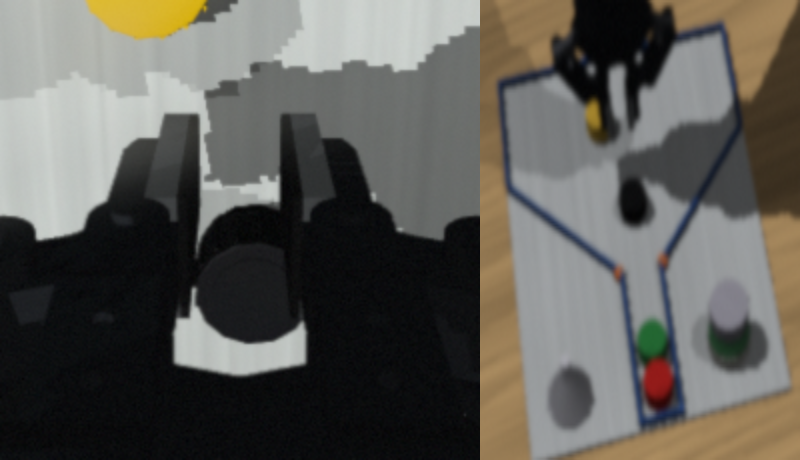

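The crop shows the black cap about 1 mm right of the gate axis, the green and red caps upright in the lane, and the yellow cap unmoved.

Request:
{"fn": "arm_command", "kwargs": {
  "commands": [0, 0.0015, 0.016, 0, 0, 0, 0.19, 0, 0.002, 0.032, 0, 0, 0, 0.19, -0.01, 0.002, 0.032, 0, 0, 0, 0.19, -0.018, 0.002, 0.032, 0, 0, 0, 0.19, -0.026, 0.002, 0.032, 0, 0, 0, 0.19, -0.036, 0.0023, 0.032, 0, 0, 0, 0.19, -0.046, 0.0025, 0.032, 0, 0, 0, 0.19, -0.056, 0.0026, 0.032, 0, 0, 0, 0.19]
}}

```text
t: 20.8
eef_pos: [0.6065, -0.095, 0.0134]
tool_rot: [0.0, 0.08, 0.997, 0.0]
contact_force: [0.4, -0.2, -0.3]
gripper_width: 0.186
grasp_force: 0.1
```

```bash
python3 - <<'E'
from h import *
tcp();plan([(10.5,0,13,0)])
E
```

```text
t 20.8 tcp [[-43.9   0.8]] 0.0134
(10.5, 0, 13, 0) [-54.4  -0.7   0.4] rz -0.1
```

Request:
{"fn": "arm_command", "kwargs": {
  "commands": [-0.008, -0.0006, 0, 0, 0, 0, 0.19, -0.016, -0.0008, 0, 0, 0, 0, 0.19, -0.024, -0.0008, 0, 0, 0, 0, 0.19, -0.032, -0.0008, 0, 0, 0, 0, 0.19, -0.04, -0.0008, 0, 0, 0, 0, 0.19, -0.047, -0.0008, 0, 0, 0, 0, 0.19, -0.052, -0.0008, 0, 0, 0, 0, 0.19, -0.055, -0.0008, 0, 0, 0, 0, 0.19]
}}

```text
t: 21.6
eef_pos: [0.6599, -0.1046, 0.013]
tool_rot: [0.0, 0.081, 0.997, -0.0]
contact_force: [-0.4, 0.2, 0.6]
gripper_width: 0.188
grasp_force: 0.1
```

Request:
{"fn": "arm_command", "kwargs": {
  "commands": [0, 0, 0, 0, 0, 0, 0.19, 0.02, 0, 0, 0, 0, 0, 0.19, 0.04, 0, -0.04, 0, 0, 0, 0.19, 0.07, 0, -0.08, 0, 0, 0, 0.19, 0.1, 0, -0.12, 0, 0, 0, 0.19, 0.12, 0, -0.16, 0, 0, 0, 0.19, 0.12, 0, -0.2, 0, 0, 0, 0.19, 0.12, 0, -0.2, 0, 0, 0, 0.19]
}}

```text
t: 22.4
eef_pos: [0.5435, -0.0858, 0.2186]
tool_rot: [0.005, 0.081, 0.997, 0.001]
contact_force: [0.8, 0.8, 0.4]
gripper_width: 0.193
grasp_force: 0.0
```

```bash
python3 - <<'E'
from h import *
tcp();caps('red');caps('green');caps('black');caps('yellow');caps('yellow','wrist')
s=read_camera('scene')['img'][190:345,190:350]
d=read_camera('side')['img'][190:290,240:420]
cv2.imwrite('pics/end.png',np.hstack([cv2.resize(s,(400,388)),cv2.resize(d,(400,388))])[:,:,::-1])
E
```

```text
t 22.4 tcp [[-107.6   -0.2]] 0.2186
scene red [96.5  0. ] [272, 307, 14, 14, 162]
scene green [62.9 -0.1] [269, 293, 14, 15, 154]
scene black [-188.7  -26.1] [199, 199, 111, 32, 196]
scene black [-119.6  -17.6] [247, 229, 11, 7, 41]
scene black [-16.3  47.2] [284, 257, 14, 17, 25]
scene black [35.8  0.5] [265, 282, 18, 15, 196]
scene black [87.7 83.1] [305, 295, 27, 15, 301]
scene black [75.8  2.7] [267, 300, 19, 9, 63]
scene black [ 81.9 -78.1] [233, 311, 12, 10, 62]
scene black [112.8   4.9] [274, 313, 15, 12, 73]
scene yellow [-137.6  -23.4] [243, 222, 13, 12, 113]
wrist yellow [-135.2  -22.5] [277, 164, 34, 34, 922]
```

View pics/end.png

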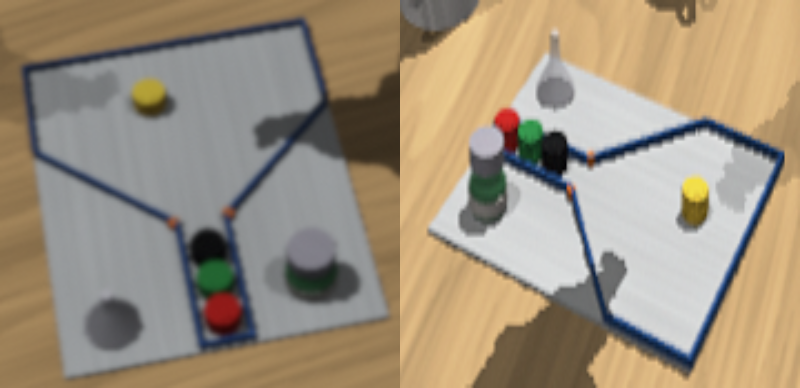

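The final views show red, green and black upright in the lane in that order, past the gate. The yellow cap, jar and funnel have not moved.

```bash
python3 -c "
from station import hand_in;print(hand_in())"
```

```text
the job is handed in; nothing more can be done
None
```

The job is handed in: red, green and black were pushed through the gate in that order and stand upright in the lane, at about 22 s of robot time, with the yellow cap, jar and funnel where they were.

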